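# Take the finished clock block off its drying peg

## Task

The square clock block with the big hole has dried on its peg. Slide it off the open end of the peg and set it down in the grey tray, standing on a side with its hole still facing sideways; do not drop it. Leave the round ring hanging on the other peg.

Things in the scene. Friction and masses are not known exactly. Their poses are not given: they have to be found in the camera images.
- block_center (a point): Centre of the loose pale wooden block, 56 mm wide (y), 56 mm high (z), 40 mm long (x), about 70 g, with a 36 mm round hole right through along x. It hangs by the top of its hole on a level steel peg, its centre 11 mm below the peg's axis, so lifting it 11 mm centres the hole. z up. Grasp it from above across its 56 mm width, a finger on either side of the peg.
- peg_tip (a point): Middle of the open end of the peg that carries the block: a level steel rod, 14 mm diameter, 80 mm long, 145 mm above the table. x points outward along it, from fixed to open end (roughly away from the robot), z up. A plywood upright (18 mm thick, 44 wide, 165 high) holds the fixed end; its foot, 18 mm high, 100 wide, ends 21 mm beyond this point. Fixed. A second, alike stand carries the ring.
- tray_in (a point): Middle of the inner floor (5 mm above the table) of the fixed grey plastic tray, open above, outside 140 mm (x) by 160 mm (y), walls 5 mm thick, rim 25 mm above this floor. x and y along its sides, z up.
- ring_center (a point): Centre of the round wooden ring, 62 mm outside diameter, 36 mm hole, 40 mm long, that hangs on the peg of the second stand, its axis along that peg. To be left there.
There are look-alikes about, which are no part of the job. What is shaped like the part that bears block_center but purple is not meant. Of the things like the part that bears tray_in, leave any that is black; of the rest the larger one is meant.

How it is judged:
By the outcome, as a careful person would: the job done as asked, in the order asked, and still so for the second after the job is handed in, with the robot touching nothing.
It also fails if it takes over 43 s, if anything falls off the work surface, if the arm or the gripper's body presses on something with over 40 N, if the wrist force passes 120 N, or if a joint passes its speed limit or range.

## Robot

A 7-joint arm with a two-finger parallel gripper is mounted at the origin on the work surface. World frame = base frame: x ahead of the robot, y to its left, z up, the work surface at z = 0. Lengths are in m, angles in rad, forces in N, time in s.
With the tool pointing down it reaches from about 0.425 to 0.875 m from the base axis. Payload 4.7 kg.
Tool frame: the origin (TCP) lies at the very end of the fingers, on their centre line; the grasp point (between the pads) lies 19 mm behind it; z points along the fingers, y is the direction in which the jaws open and shut (so a half turn about z gives the same grasp; the last joint's range is limited). The gripper opens to 87 mm and grips with 3 to 60 N. Pads are 19 mm wide; open, the fingers measure 117 mm over their backs; the gripper's body (75 mm by 190 mm) begins 51 mm behind the grasp point.
Start: joints at [0.014, 0.321, -0.07, 1.45, 0.023, 1.371, -0.057], TCP at [0.65, -0, 0.223] pointing down, gripper open.
Joint ranges: [-2.86, 2.86], [-0.3, 2.09], [-1.38, 1.24], [0.06, 2.45], [-1.56, 4.7], [0.09, 2.05], [-2.69, 2.69]. Speed limits (rad/s): [2.57, 2.57, 3.14, 3.14, 3.14, 3.14, 3.14].

## Interface

Orientations are given as a rotation vector (axis times angle).
In Python, from bench import ctrl gives the robot as it stands. The module is installed in compiled form; this text tells all that it offers.
- The arm moves only by the tool move_arm, never from a script. Its arguments are lists of equal length, an entry for each row: "dp": the shift along the tool's x, y, z in units of 30 mm (1.0 is 30 mm), a list of three; "turn": the turn about the tool's z in units of 5 degrees (1.0 is 5 degrees); "jaw": the opening, from -1 (shut) to 1 (fully open). A call has 1 to 5 rows; each row is the pose to reach, as a shift and turn from the pose commanded when the call began, along the tool's axes at that moment; what a row does not reach only later rows make up. A row lasts 1/10 s, in which the tool goes at most 50 mm and 8.59 degrees, less where a joint would pass 70% of its speed; a pose out of reach is approached as far as the arm can. A call with a gripper value outside its range is refused whole. The fingers move at their own pace and stop on an object; "grip_force" is the grip in N (left out, the last holds). Time passes only in rows, so rows that repeat a pose let the fingers close. It gives the time, the measured TCP pose, the force and the opening at its end, in the units of the state.
- ctrl.get_state(): the state, without advancing time (a new reading comes with each control period).
- ctrl.get_image(name): name is "scene" or "side" or "wrist"; returns the picture (420x560x3 uint8, red, green, blue); there is no depth.
- ctrl.camera_info(name): a dict with "intrinsics" (3x3 intrinsics, pixels), "extrinsics" (4x4, takes a point from world to camera coordinates). Camera axes: x right, y up, looking along -z (the intrinsics and any distortion apply to the point x, -y, -z); pixel columns grow to the right and rows downward; lengths in m; the calibration is good to about 2 mm. A picture is of the moment at which its call begins: read the wrist's pose just before it. camera_info takes no time and is no camera call; for the wrist camera it gives the pose at the moment of the call.
- ctrl.close_job(): hands the job in, once; it reports no verdict.
Trained networks look in the newest picture that a camera, given by its name, has taken for a name from the list of things; names that differ only in an ending like _2 or _b are one class to them, and where a whole thing is asked for, a point or a joint stands for the part that bears it (a point fixed in the world has none). Each returns a list of dicts, best first, with "confidence" (0 to 1); they miss things now and then, are a little off and sometimes report something else, mostly with a low value. They report only what shows in the picture. A call takes as long as a camera call. They do not tell look-alikes from the thing itself.
- ctrl.look_for(camera, target): "rect" ([centre column, centre row, width, height] in pixels, round what is visible of it).
- ctrl.masks_of(camera, target): "region" (420x560 bool, what is visible of it) and "rect" ([centre column, centre row, width, height] in pixels, round what is visible of it).
The state is a dict: "time": time; "joint_positions": joint angles; "qd": joint speeds; "joint_torque": joint torques, N m; "position": TCP position; "tool_rot": TCP orientation; "ft_force": force on the tool from outside, world axes, zero at the start; "torque": the same for the moment, N m; "grip_width": opening from 0.0 (shut) to 1.0 (fully open).
Only numpy, scipy, OpenCV 4.12 (cv2) and the standard library are available. Lean on these libraries where they do the work, as an engineer would, in place of code of your own. Each camera call takes 0.05 s, during which the arm holds its last target. There are 200 camera calls.

## Working session

There is one attempt and no reset: what is moved stays moved. The work goes in short steps, Python scripts to look and compute and a tool call to move; the robot and the scene stay as the last step left them, time stands still between calls to the robot, and variables do not carry over. Pictures are saved under pics/ and viewed, about 8 in all and at most 12, crops included, and the job is handed in when it is done.

Besides the shell and the picture viewer there is one more tool, called after "Emit:" as a command line: name --pt "numbers of a row" for each row, then --argument value for the rest. move_arm: Moves the arm, as the interface text tells. Its arguments: {"type":"object","properties":{"dp":{"type":"array","items":{"type":"array","items":{"type":"number"}}},"turn":{"type":"array","items":{"type":"number"}},"jaw":{"type":"array","items":{"type":"number"}},"grip_force":{"type":"number"}},"required":["dp","turn","jaw"]}

```bash
mkdir -p pics
cat > h.py <<'E'
from bench import ctrl
import numpy as np, cv2
def P(n):
    c=ctrl.camera_info(n); K=np.array(c["intrinsics"]);E=np.array(c["extrinsics"]); return K,E,c
def proj(n,p):
    K,E,_=P(n); q=E[:3,:3]@np.array(p,float)+E[:3,3]; q=np.array([q[0],-q[1],-q[2]]); u=K@q; return u[:2]/u[2]
def ray(n,px):
    K,E,_=P(n); d=np.linalg.solve(K,[px[0],px[1],1]); d=np.array([d[0],-d[1],-d[2]]); R=E[:3,:3]
    return -R.T@E[:3,3], R.T@d
def atz(n,px,z):
    o,d=ray(n,px); return o+d*(z-o[2])/d[2]
def tri(obs):
    A=np.zeros((3,3));b=np.zeros(3)
    for n,px in obs:
        o,d=ray(n,px); d=d/np.linalg.norm(d); M=np.eye(3)-np.outer(d,d); A+=M;b+=M@o
    return np.linalg.solve(A,b)
def snap(n,f):
    im=ctrl.get_image(n); cv2.imwrite("pics/"+f,im[:,:,::-1]); return im
E
python3 - <<'E'
from h import *
for n in("scene","side"):
    im=snap(n,n+"0.png"); print({k:v for k,v in P(n)[2].items() if k not in("intrinsics","extrinsics")}, P(n)[0].tolist(), ray(n,(280,210)))
    for t in("block_center","peg_tip","tray_in","ring_center"):
        print(n,t,[(round(r["confidence"],2),np.round(r["rect"]).tolist()) for r in ctrl.look_for(n,t)])
s=ctrl.get_state(); print(s["time"],s["tool_rot"],s["position"])
E
```

```text
{} [[393.2899265641568, 0.0, 278.7564643482872], [0.0, 393.2899265641568, 203.12984631129225], [0.0, 0.0, 1.0]] (array([1.23716553, 0.31020937, 0.99364346]), array([-0.58183847, -0.27008904, -0.76735327]))
scene block_center [(0.97, [409.0, 293.0, 31.0, 28.0]), (0.78, [374.0, 239.0, 30.0, 30.0]), (0.63, [421.0, 257.0, 28.0, 25.0])]
scene peg_tip [(0.63, [367.0, 252.0, 41.0, 72.0])]
scene tray_in [(0.95, [227.0, 155.0, 34.0, 24.0]), (0.87, [137.0, 223.0, 59.0, 40.0]), (0.84, [208.0, 193.0, 59.0, 46.0])]
scene ring_center [(0.78, [290.0, 192.0, 21.0, 22.0])]
{} [[451.7270217336309, 0.0, 282.7566559879713], [0.0, 451.7270217336309, 211.63998536286738], [0.0, 0.0, 1.0]] (array([-0.26455604,  0.85888462,  1.01379482]), array([ 0.54123434, -0.59397455, -0.59523949]))
side block_center [(0.67, [185.0, 316.0, 23.0, 26.0]), (0.64, [202.0, 253.0, 21.0, 30.0]), (0.58, [162.0, 292.0, 20.0, 31.0])]
side peg_tip [(0.94, [207.0, 276.0, 56.0, 60.0])]
side tray_in [(0.72, [382.0, 223.0, 42.0, 28.0]), (0.6, [310.0, 171.0, 45.0, 34.0])]
side ring_center [(0.57, [280.0, 216.0, 21.0, 21.0])]
0.5 [2.22131869e+00 2.22148590e+00 1.50466219e-05] [ 6.50008312e-01 -1.24562714e-05  2.22562543e-01]
```

View pics/scene0.png

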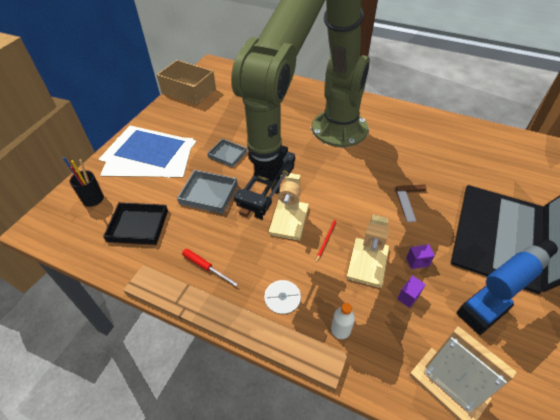

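View pics/side0.png

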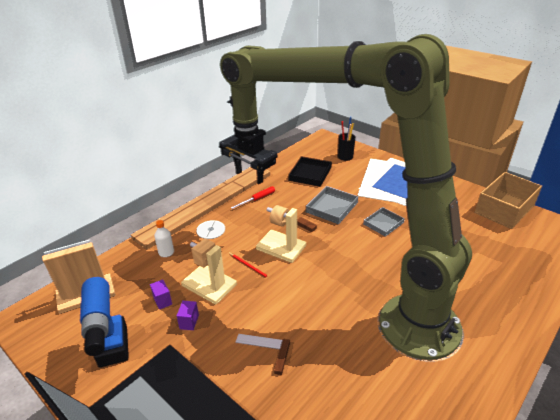

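Scene view: the pale block hangs at (374,239) and its stand is around (368,255). The ring stand is at (290,205), the large grey tray at (208,193), the black tray at (137,223), and there are two purple blocks on the table. In the side view the block is at (206,253) and the grey tray at (332,205). Next I'll enlarge crops to get the axes.

Run:
```python
from h import *
a=cv2.imread("pics/scene0.png")[205:295,335:405]; b=cv2.imread("pics/side0.png")[230:310,170:250]
c=cv2.imread("pics/scene0.png")[165:220,170:245]; d=cv2.imread("pics/side0.png")[180:230,295:365]
def up(x): return cv2.resize(x,None,fx=5,fy=5,interpolation=cv2.INTER_CUBIC)
def pad(x,h=450):return cv2.copyMakeBorder(x,0,max(0,h-x.shape[0]),0,0,cv2.BORDER_CONSTANT)
cv2.imwrite("pics/crop1.png",np.hstack([pad(up(a)),pad(up(b))]))
cv2.imwrite("pics/crop2.png",np.hstack([pad(up(c),275),pad(up(d),275)]))
for n in("scene","side"):
  for t in("block_center","peg_tip","tray_in"):
    for r in ctrl.masks_of(n,t):
        m=r["region"].astype(np.uint8); q=cv2.minAreaRect(cv2.findNonZero(m))
        print(n,t,round(r["confidence"],2),np.round(r["rect"],1).tolist(),m.sum(), np.round(np.argwhere(m).mean(0)[::-1],1))
print(tri([("scene",(374.5,239.5)),("side",(202,253))]))
```

```text
scene block_center 0.98 [375.6, 236.7, 28.4, 26.6] 426 [374.9 234.4]
scene block_center 0.83 [421.2, 255.6, 29.5, 23.2] 509 [419.5 256.4]
scene block_center 0.7 [413.9, 292.3, 30.7, 30.6] 465 [410.8 291.1]
scene peg_tip 0.85 [366.9, 251.6, 45.4, 75.3] 1561 [368. 261.]
scene tray_in 0.92 [137.0, 222.0, 64.4, 40.2] 2158 [135.9 223.6]
scene tray_in 0.63 [207.4, 192.8, 62.1, 43.5] 1840 [207.1 191.5]
scene tray_in 0.59 [228.2, 153.3, 34.5, 25.0] 645 [226.8 153.1]
side block_center 0.93 [203.6, 252.8, 19.9, 33.5] 369 [201.5 251.9]
side block_center 0.93 [187.2, 315.9, 22.8, 30.5] 492 [187.3 314.9]
side block_center 0.75 [161.6, 292.1, 22.4, 25.9] 441 [160.7 294.4]
side peg_tip 0.67 [207.5, 272.8, 59.4, 63.1] 1603 [209.8 277.6]
side tray_in 0.76 [382.9, 220.4, 39.9, 24.9] 700 [383.1 221. ]
side tray_in 0.65 [309.5, 172.1, 42.0, 31.9] 888 [309.5 170.8]
[0.57276685 0.28122826 0.13008096]
```

View pics/crop1.png

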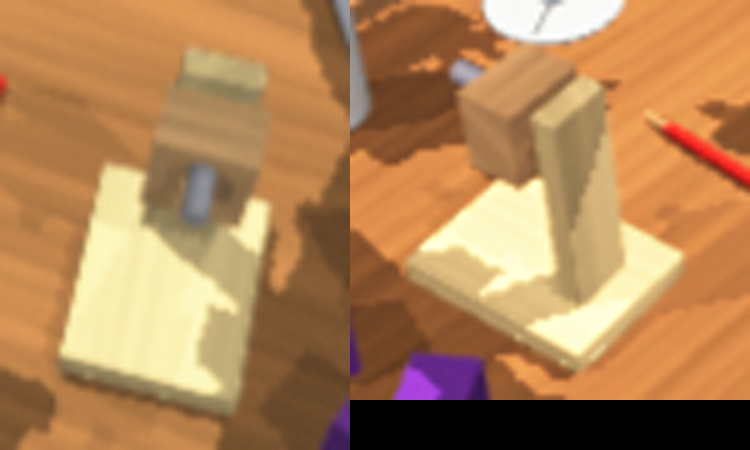

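View pics/crop2.png

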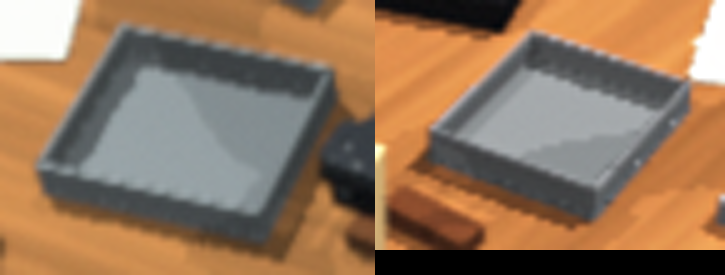

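Run:
```python
from h import *
f=lambda x,y,ox,oy:((x+.5)/5-.5+ox,(y+.5)/5-.5+oy)
S=lambda x,y:f(x,y,335,205); D=lambda x,y:f(x-350,y,170,230)
T=lambda x,y:f(x,y,170,165); U=lambda x,y:f(x-375,y,295,180)
def show(t,n,pts,z):
    w=np.array([atz(n,p,z)[:2] for p in pts]); print(t,n,np.round(w,4).tolist(),"mean",np.round(w.mean(0),4)); 
    e=np.roll(w,-1,0)-w; print("   len",np.round(np.hypot(*e.T),3),"ang",np.round(np.degrees(np.arctan2(e[:,1],e[:,0])),1)); return w
show("foot","scene",[S(107,165),S(62,358),S(235,400),S(270,205)],.018)
show("foot","side",[D(408,258),D(577,360),D(683,255)],.018)
show("uptop","scene",[S(187,48),S(267,65),S(265,90),S(182,78)],.165)
show("uptop","side",[D(535,122),D(560,128),D(603,92),D(578,78)],.165)
show("tray","scene",[T(125,25),T(333,68),T(265,215),T(40,172)],.030)
show("tray","side",[U(533,33),U(690,85),U(600,188),U(432,130)],.030)
print("tip",tri([("scene",S(198,215)),("side",D(457,72))]),atz("scene",S(198,215),.145),atz("side",D(457,72),.145))
print("blocktop corner far etc"); z=.162
show("blk","scene",[S(165,93),S(268,110),S(262,155),S(153,140)],z)
show("blk","side",[D(460,93),D(510,125),D(578,72),D(530,45)],z)
print(atz("scene",(290,187),.145))
```

```text
foot scene [[0.5021, 0.2232], [0.6413, 0.2402], [0.6272, 0.3359], [0.4903, 0.3208]] mean [0.5652 0.28  ]
   len [0.14  0.097 0.138 0.098] ang [   7.    98.4 -173.7  -83.1]
foot side [[0.6286, 0.3356], [0.4876, 0.3234], [0.502, 0.2239]] mean [0.5394 0.2943]
   len [0.142 0.101 0.169] ang [-175.1  -81.8   41.4]
uptop scene [[0.5199, 0.2524], [0.5137, 0.2949], [0.531, 0.2982], [0.5412, 0.2557]] mean [0.5265 0.2753]
   len [0.043 0.018 0.044 0.022] ang [  98.2   10.9  -76.5 -171.2]
uptop side [[0.5267, 0.2995], [0.5122, 0.2937], [0.5165, 0.2576], [0.5365, 0.2587]] mean [0.523  0.2774]
   len [0.016 0.036 0.02  0.042] ang [-158.2  -83.3    3.2  103.4]
tray scene [[0.4614, -0.3788], [0.4387, -0.2252], [0.5731, -0.2014], [0.6016, -0.3548]] mean [ 0.5187 -0.2901]
   len [0.155 0.136 0.156 0.142] ang [  98.4   10.   -79.5 -170.3]
tray side [[0.5957, -0.3576], [0.4619, -0.3771], [0.4388, -0.2282], [0.5747, -0.2055]] mean [ 0.5178 -0.2921]
   len [0.135 0.151 0.138 0.154] ang [-171.7   98.8    9.5  -82.1]
tip [0.61132624 0.28791963 0.14742775] [0.60906298 0.28703933 0.145     ] [0.6138317 0.287286  0.145    ]
blocktop corner far etc
blk scene [[0.5523, 0.2501], [0.541, 0.303], [0.5713, 0.3076], [0.5852, 0.2532]] mean [0.5624 0.2784]
   len [0.054 0.031 0.056 0.033] ang [ 102.1    8.6  -75.7 -174.6]
blk side [[0.581, 0.3092], [0.5383, 0.3084], [0.5433, 0.253], [0.5829, 0.2551]] mean [0.5613 0.2814]
   len [0.043 0.056 0.04  0.054] ang [-178.9  -84.9    3.    92. ]
[0.50084915 0.00170987 0.145     ]
```

Emit:
move_arm --pt "1.5 -0.5 0" --pt "3 -1 0" --pt "4.5 -1.5 0" --pt "6 -2 0" --pt "7.5 -2.4 0" --turn '[1.66,3.32,4.98,6.64,8.3]' --jaw '[1,1,1,1,1]'

```text
time: 1.3
position: [0.5776, 0.225, 0.2229]
tool_rot: [2.865, 1.289, 0.001]
ft_force: [0.5, 0.7, 0.5]
grip_width: 0.999
```

Emit:
move_arm --pt "0 0 0" --pt "0 0 0" --pt "0 0 0" --pt "0 0 0" --pt "0 0 0" --turn '[1.66,3.32,4.98,6.64,8.3]' --jaw '[1,1,1,1,1]'

```text
time: 1.8
position: [0.5785, 0.2234, 0.2226]
tool_rot: [3.136, 0.191, 0.0]
ft_force: [0.3, 0.6, -1.0]
grip_width: 1.003
```

```bash
cat >> h.py <<'E'
from scipy.spatial.transform import Rotation as Ro
def to(p):
    s=ctrl.get_state(); R=Ro.from_rotvec(s["tool_rot"]).as_matrix()
    y=np.degrees(np.arctan2(R[1,1],R[0,1]))
    print("t",round(s["time"],2),"pos",np.round(s["position"],4),"tooly ang",round(y,2),"tilt",np.round(R[2],3),"grip",round(s["grip_width"],3),"F",np.round(s["ft_force"],1),"q",np.round(s["joint_positions"],2))
    print("dp",np.round(R.T@(np.array(p)-s["position"])/.03,2))
E
python3 - <<'E'
from h import *
to([.562,.280,.2225])
im=snap("wrist","w1.png")
for t in("block_center","peg_tip"):
  for r in ctrl.masks_of("wrist",t): print(t,r["confidence"],np.round(r["rect"]))
print(proj("wrist",(.562,.280,.162)))
E
```

```text
t 1.8 pos [0.5785 0.2234 0.2226] tooly ang -83.03 tilt [ 0.  0. -1.] grip 1.003 F [ 0.3  0.6 -1. ] q [-0.38  0.26 -0.03  1.53  0.01  1.35 -1.87]
dp [-0.32 -1.94  0.  ]
block_center 0.96 [205. 225.  85.  71.]
block_center 0.72 [108. 127.  73.  71.]
block_center 0.58 [107. 229.  82.  50.]
peg_tip 0.96 [232. 200.  90. 140.]
[202.52779126 236.03670913]
```

View pics/w1.png

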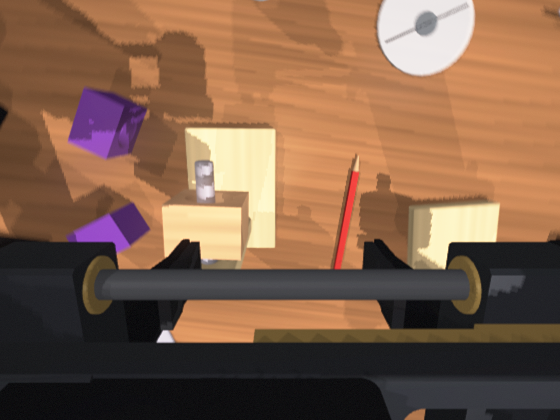

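Wrist view: the foot's outer edge runs (186,128)–(275,128), the peg tip is at (204,165), and the block's top face spans about (163,206)–(245,258). Everything lines up square with the tool.

Run:
```python
from h import *
im=cv2.imread("pics/w1.png")[110:280,140:290]; cv2.imwrite("pics/w1c.png",cv2.resize(im,None,fx=3.5,fy=3.5,interpolation=cv2.INTER_CUBIC))
for p,z in [((163,206),.162),((248,206),.162),((243,259),.162),((164,258),.162),((186,128),.018),((275,128),.018),((275,247),.018),((204,161),.145)]:
    print(p,np.round(atz("wrist",p,z),4))
```

```text
(163, 206) [0.5809 0.3092 0.162 ]
(248, 206) [0.5886 0.2496 0.162 ]
(243, 259) [0.5479 0.2492 0.162 ]
(164, 258) [0.5412 0.307  0.162 ]
(186, 128) [0.6286 0.3362 0.018 ]
(275, 128) [0.6412 0.2397 0.018 ]
(275, 247) [0.5033 0.2225 0.018 ]
(204, 161) [0.6138 0.2864 0.145 ]
```

View pics/w1c.png

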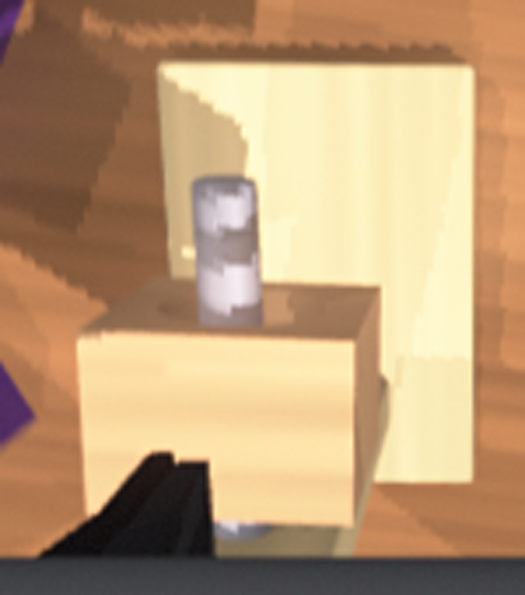

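Wrist view agrees: block centre (0.563, 0.280), yaw 7°, peg tip (0.614, 0.286). That matches the two fixed cameras, so I'll move over the block and descend.

Emit:
move_arm --pt "-0.15 -1 0" --pt "-0.28 -1.92 0" --pt "-0.28 -1.92 0.8" --pt "-0.28 -1.92 1.6" --pt "-0.28 -1.92 2" --turn '[0,0,0,0,0]' --jaw '[1,1,1,1,1]'

```text
time: 2.45
position: [0.5617, 0.2791, 0.1603]
tool_rot: [3.134, 0.205, -0.004]
ft_force: [-0.1, 0.4, 0.4]
grip_width: 1.0
```

Emit:
move_arm --pt "0 0 0.5" --pt "0 0 1" --pt "0 0 1.4" --pt "0 0 1.58" --pt "0 0 1.58" --turn '[0,0,0,0,0]' --jaw '[1,1,1,1,1]'

```text
time: 2.95
position: [0.5625, 0.2791, 0.1143]
tool_rot: [3.135, 0.2, -0.002]
ft_force: [-1.0, 0.1, 0.3]
grip_width: 1.008
```

Run:
```python
from h import *
to([.563,.280,.115])
cs=[]
for n in("scene","side"):
    im=ctrl.get_image(n); x,y=np.round(proj(n,(.57,.28,.13))).astype(int); cs.append(cv2.resize(np.ascontiguousarray(im[y-40:y+40,x-40:x+40,::-1]),None,fx=5,fy=5,interpolation=cv2.INTER_CUBIC))
cv2.imwrite("pics/g1.png",np.hstack(cs))
```

```text
t 2.95 pos [0.5625 0.2791 0.1143] tooly ang -82.7 tilt [-0.001  0.001 -1.   ] grip 1.008 F [-1.   0.1  0.3] q [-0.45  0.35 -0.07  1.64  0.02  1.16 -1.96]
dp [ 0.02 -0.03 -0.02]
```

View pics/g1.png

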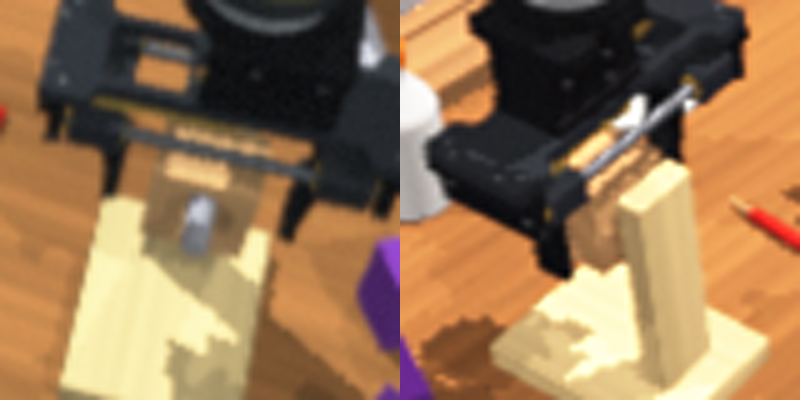

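The fingers straddle the block on both sides, clear of the peg. Closing now.

Emit:
move_arm --pt "0 0 0" --pt "0 0 0" --pt "0 0 0" --pt "0 0 0" --pt "0 0 0" --turn '[0,0,0,0,0]' --jaw '[-1,-1,-1,-1,-1]' --grip_force 40

```text
time: 3.55
position: [0.5629, 0.2795, 0.1153]
tool_rot: [-3.135, -0.2, -0.0]
ft_force: [0.0, 0.7, 1.3]
grip_width: 0.64
```

Emit:
move_arm --pt "0 0 0" --pt "0 0 0" --pt "0 0 0" --pt "0 0 0" --pt "0 0 0" --turn '[0,0,0,0,0]' --jaw '[-1,-1,-1,-1,-1]'

```text
time: 4.05
position: [0.5629, 0.2794, 0.1153]
tool_rot: [3.135, 0.2, 0.0]
ft_force: [0.4, -1.3, 1.6]
grip_width: 0.642
```

Emit:
move_arm --pt "0 0 -0.04" --pt "0 0 -0.08" --pt "0 0 -0.12" --pt "0 0 -0.12" --pt "0 0 -0.12" --turn '[0,0,0,0,0]' --jaw '[-1,-1,-1,-1,-1]'

```text
time: 4.55
position: [0.5628, 0.2794, 0.1187]
tool_rot: [3.135, 0.2, -0.0]
ft_force: [0.6, -0.7, 0.1]
grip_width: 0.646
```

Emit:
move_arm --pt "0 0 -0.06" --pt "0 0 -0.12" --pt "0 0 -0.18" --pt "0 0 -0.24" --pt "0 0 -0.24" --turn '[0,0,0,0,0]' --jaw '[-1,-1,-1,-1,-1]'

```text
time: 5.05
position: [0.5631, 0.2796, 0.1264]
tool_rot: [-3.135, -0.2, -0.001]
ft_force: [0.8, -0.1, 0.0]
grip_width: 0.646
```

Run:
```python
from h import *
to([.563,.280,.126])
cs=[]
for n in("scene","side"):
    im=ctrl.get_image(n); x,y=np.round(proj(n,(.57,.28,.13))).astype(int); cs.append(cv2.resize(np.ascontiguousarray(im[y-40:y+40,x-40:x+40,::-1]),None,fx=5,fy=5,interpolation=cv2.INTER_CUBIC))
cv2.imwrite("pics/g2.png",np.hstack(cs))
```

```text
t 5.05 pos [0.5631 0.2796 0.1264] tooly ang -82.7 tilt [ 0.001 -0.    -1.   ] grip 0.646 F [ 0.8 -0.1  0. ] q [-0.45  0.34 -0.07  1.63  0.02  1.18 -1.96]
dp [-0.   -0.02  0.01]
```

View pics/g2.png

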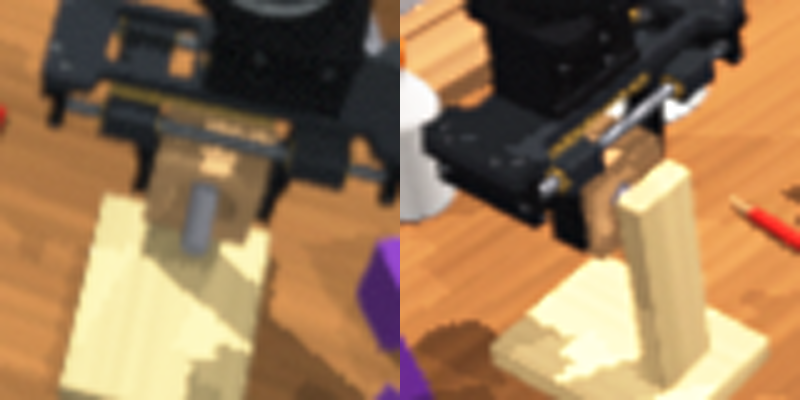

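The block rose with the gripper, the hole is centred and there is no load. Sliding it outward along the peg.

Emit:
move_arm --pt "0.3 0 0" --pt "0.7 0 0" --pt "1.1 0 0" --pt "1.5 0 0" --pt "1.9 0 0" --turn '[0,0,0,0,0]' --jaw '[-1,-1,-1,-1,-1]'

```text
time: 5.65
position: [0.6205, 0.2866, 0.1257]
tool_rot: [3.135, 0.2, 0.0]
ft_force: [-0.2, -0.1, -0.8]
grip_width: 0.644
```

Emit:
move_arm --pt "0.4 0 0" --pt "0.8 0 0" --pt "1.2 0 0" --pt "1.6 0 0" --pt "1.7 0 0" --turn '[0,0,0,0,0]' --jaw '[-1,-1,-1,-1,-1]'

```text
time: 6.15
position: [0.6715, 0.2927, 0.1253]
tool_rot: [3.135, 0.198, 0.001]
ft_force: [0.6, 0.4, -1.1]
grip_width: 0.642
```

Run:
```python
from h import *
to([.518,-.291,.27])
cs=[]
for n in("scene","side"):
    im=ctrl.get_image(n); x,y=np.round(proj(n,(.65,.29,.13))).astype(int); cs.append(cv2.resize(np.ascontiguousarray(im[y-40:y+40,x-40:x+40,::-1]),None,fx=5,fy=5,interpolation=cv2.INTER_CUBIC))
cv2.imwrite("pics/g3.png",np.hstack(cs))
```

```text
t 6.15 pos [0.6715 0.2927 0.1253] tooly ang -82.76 tilt [ 0.001  0.001 -1.   ] grip 0.642 F [ 0.6  0.4 -1.1] q [-0.42  0.55 -0.04  1.33  0.02  1.26 -1.91]
dp [-7.53 18.66 -4.82]
```

View pics/g3.png

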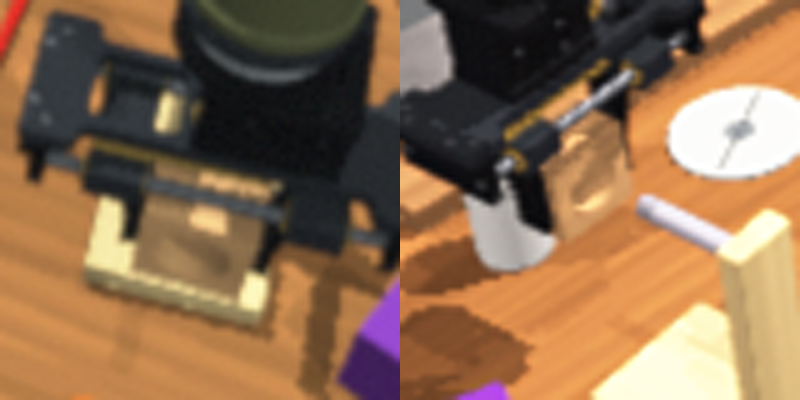

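The block is off the peg and clear of it. Now up and across to the tray.

Emit:
move_arm --pt "0 0 -1" --pt "0 0 -2.2" --pt "0 0 -3.4" --pt "0 0 -4.4" --pt "0 0 -4.8" --turn '[0,0,0,0,0]' --jaw '[-1,-1,-1,-1,-1]'

```text
time: 6.75
position: [0.6707, 0.2939, 0.2745]
tool_rot: [-3.133, -0.2, -0.009]
ft_force: [0.4, 0.3, -0.3]
grip_width: 0.645
```

Emit:
move_arm --pt "-0.3 0.8 0" --pt "-0.8 2 0" --pt "-1.3 3.3 0" --pt "-1.8 4.6 0" --pt "-2.4 5.9 0" --turn '[0,0,0,0,0]' --jaw '[-1,-1,-1,-1,-1]'

```text
time: 7.25
position: [0.6198, 0.1068, 0.2685]
tool_rot: [3.135, 0.2, -0.003]
ft_force: [0.0, -0.0, -0.4]
grip_width: 0.641
```

Emit:
move_arm --pt "-0.5 1.3 0" --pt "-1 2.6 0" --pt "-1.5 3.9 0" --pt "-2 5.2 0" --pt "-2.6 6.4 0" --turn '[0,0,0,0,0]' --jaw '[-1,-1,-1,-1,-1]'

```text
time: 7.75
position: [0.5668, -0.0937, 0.2687]
tool_rot: [-3.135, -0.199, 0.002]
ft_force: [0.4, -0.5, -0.7]
grip_width: 0.644
```

Emit:
move_arm --pt "-0.5 1.3 0" --pt "-1 2.6 0" --pt "-1.5 3.9 0" --pt "-2 5.1 0" --pt "-2.5 6.1 0" --turn '[0,0,0,0,0]' --jaw '[-1,-1,-1,-1,-1]'

```text
time: 8.25
position: [0.5153, -0.2849, 0.2688]
tool_rot: [-3.135, -0.198, 0.002]
ft_force: [-0.0, -0.8, -0.9]
grip_width: 0.646
```

Run:
```python
from h import *
to([.518,-.291,.065])
```

```text
t 8.25 pos [ 0.5153 -0.2849  0.2688] tooly ang -82.78 tilt [-0.002 -0.    -1.   ] grip 0.646 F [-0.  -0.8 -0.9] q [ 0.21  0.17  0.28  1.55 -0.05  1.43 -0.95]
dp [0.07 0.22 6.79]
```

Emit:
move_arm --pt "0 0.05 1" --pt "0 0.1 2.2" --pt "0 0.1 3.4" --pt "0 0.1 4.5" --pt "0 0.1 5.4" --turn '[-0.4,-0.4,-0.4,-0.4,-0.4]' --jaw '[-1,-1,-1,-1,-1]'

```text
time: 8.75
position: [0.5155, -0.2848, 0.1047]
tool_rot: [-3.129, -0.255, 0.005]
ft_force: [0.3, -0.2, -0.2]
grip_width: 0.642
```

Run:
```python
from h import *
to([.518,-.291,.018])
cs=[]
for n in("scene","side"):
    im=ctrl.get_image(n); x,y=np.round(proj(n,(.518,-.291,.05))).astype(int); cs.append(cv2.resize(np.ascontiguousarray(im[y-50:y+50,x-50:x+50,::-1]),None,fx=4,fy=4,interpolation=cv2.INTER_CUBIC))
cv2.imwrite("pics/g4.png",np.hstack(cs))
```

```text
t 8.75 pos [ 0.5155 -0.2848  0.1047] tooly ang -80.69 tilt [-0.003 -0.002 -1.   ] grip 0.642 F [ 0.3 -0.2 -0.2] q [ 0.23  0.28  0.27  1.76 -0.08  1.12 -0.88]
dp [0.06 0.22 2.89]
```

View pics/g4.png

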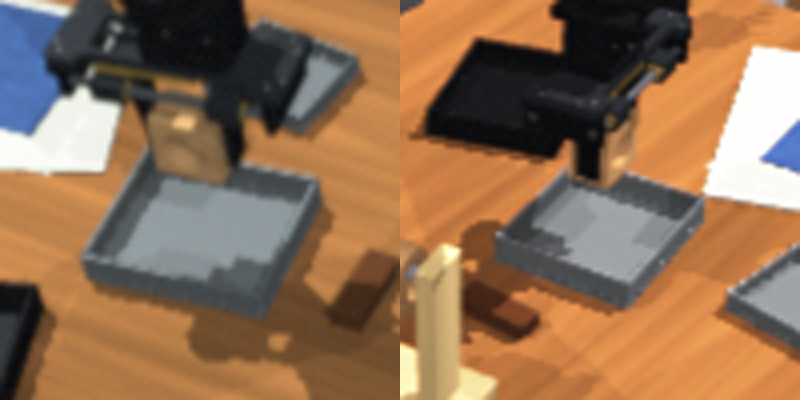

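The block is held upright over the correct grey tray. Lowering, slowly near the floor.

Emit:
move_arm --pt "0.05 0.2 0.6" --pt "0.05 0.2 1.2" --pt "0.05 0.2 1.8" --pt "0.05 0.2 2.3" --pt "0.05 0.2 2.5" --turn '[0,0,0,0,0]' --jaw '[-1,-1,-1,-1,-1]'

```text
time: 9.35
position: [0.5193, -0.2912, 0.0321]
tool_rot: [-3.13, -0.255, 0.002]
ft_force: [-0.6, -0.0, -0.0]
grip_width: 0.644
```

Emit:
move_arm --pt "0 0 0.08" --pt "0 0 0.16" --pt "0 0 0.24" --pt "0 0 0.3" --pt "0 0 0.3" --turn '[0,0,0,0,0]' --jaw '[-1,-1,-1,-1,-1]'

```text
time: 9.85
position: [0.5199, -0.2916, 0.0241]
tool_rot: [3.131, 0.255, 0.0]
ft_force: [0.4, 0.4, -1.5]
grip_width: 0.646
```

Emit:
move_arm --pt "0 0 0.05" --pt "0 0 0.1" --pt "0 0 0.15" --pt "0 0 0.2" --pt "0 0 0.2" --turn '[0,0,0,0,0]' --jaw '[-1,-1,-1,-1,-1]'

```text
time: 10.35
position: [0.5196, -0.2915, 0.0177]
tool_rot: [-3.131, -0.255, 0.001]
ft_force: [-0.4, -0.0, 0.3]
grip_width: 0.647
```

Emit:
move_arm --pt "0 0 0.03" --pt "0 0 0.06" --pt "0 0 0.09" --pt "0 0 0.09" --pt "0 0 0.09" --turn '[0,0,0,0,0]' --jaw '[-1,-1,-1,-1,-1]'

```text
time: 10.85
position: [0.5198, -0.2916, 0.0153]
tool_rot: [3.131, 0.255, 0.0]
ft_force: [1.0, -0.9, 0.1]
grip_width: 0.644
```

Touchdown is expected near TCP z = 0.014, so I'm continuing in 1 mm steps until there is contact force.

Emit:
move_arm --pt "0 0 0.02" --pt "0 0 0.04" --pt "0 0 0.04" --pt "0 0 0.04" --turn '[0,0,0,0]' --jaw '[-1,-1,-1,-1]'

```text
time: 11.25
position: [0.5199, -0.2917, 0.0143]
tool_rot: [3.131, 0.255, 0.0]
ft_force: [-0.5, 0.2, 1.8]
grip_width: 0.641
```

Emit:
move_arm --pt "0 0 0.02" --pt "0 0 0.04" --pt "0 0 0.04" --pt "0 0 0.04" --turn '[0,0,0,0]' --jaw '[-1,-1,-1,-1]'

```text
time: 11.65
position: [0.5199, -0.2917, 0.0143]
tool_rot: [-3.131, -0.255, -0.0]
ft_force: [-3.6, 2.0, 10.1]
grip_width: 0.646
```

Contact: 10 N with z stalled. Easing off slightly, then releasing.

Emit:
move_arm --pt "0 0 -0.03" --pt "0 0 -0.03" --pt "0 0 -0.03" --turn '[0,0,0]' --jaw '[-1,-1,-1]' --grip_force 10

```text
time: 11.95
position: [0.52, -0.2917, 0.0143]
tool_rot: [3.131, 0.255, 0.001]
ft_force: [-2.0, 1.7, 5.8]
grip_width: 0.647
```

Emit:
move_arm --pt "0 0 0" --pt "0 0 0" --pt "0 0 0" --pt "0 0 0" --pt "0 0 0" --turn '[0,0,0,0,0]' --jaw '[0.4,0.5,0.6,0.7,0.7]'

```text
time: 12.45
position: [0.5197, -0.2916, 0.0136]
tool_rot: [-3.131, -0.255, 0.0]
ft_force: [0.4, 0.2, 0.2]
grip_width: 0.835
```

Run:
```python
from h import *
to([.518,-.291,.018])
cs=[]
for n in("scene","side"):
    im=ctrl.get_image(n); x,y=np.round(proj(n,(.518,-.291,.05))).astype(int); cs.append(cv2.resize(np.ascontiguousarray(im[y-50:y+50,x-50:x+50,::-1]),None,fx=4,fy=4,interpolation=cv2.INTER_CUBIC))
cv2.imwrite("pics/g5.png",np.hstack(cs))
```

```text
t 12.45 pos [ 0.5197 -0.2916  0.0136] tooly ang -80.7 tilt [-0. -0. -1.] grip 0.835 F [0.4 0.2 0.2] q [ 0.25  0.4   0.26  1.81 -0.12  0.95 -0.85]
dp [-0.05 -0.03 -0.15]
```

View pics/g5.png

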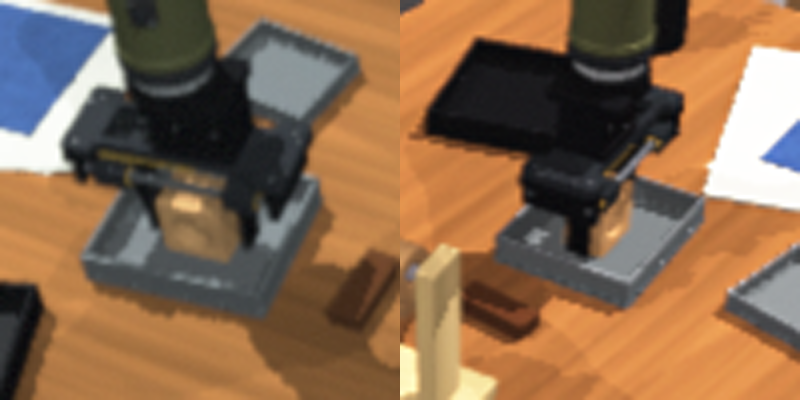

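The block stands in the tray with the hole sideways and the fingers open. Retreating straight up.

Emit:
move_arm --pt "0 0 -0.3" --pt "0 0 -0.9" --pt "0 0 -1.8" --pt "0 0 -2.8" --pt "0 0 -3.8" --turn '[0,0,0,0,0]' --jaw '[0.7,0.7,0.7,0.7,0.7]'

```text
time: 13.05
position: [0.5197, -0.2917, 0.1296]
tool_rot: [3.131, 0.254, 0.001]
ft_force: [0.7, 0.5, -0.6]
grip_width: 0.846
```

Emit:
move_arm --pt "0 0 -1" --pt "0 0 -2" --pt "0 0 -3" --pt "0 0 -3.5" --pt "0 0 -3.5" --turn '[0,0,0,0,0]' --jaw '[0.7,0.7,0.7,0.7,0.7]'

```text
time: 13.55
position: [0.5209, -0.2924, 0.2356]
tool_rot: [3.129, 0.254, 0.007]
ft_force: [0.1, -0.4, 0.9]
grip_width: 0.844
```

Run:
```python
from h import *
to([.518,-.291,.25])
im=snap("scene","end.png")
cs=[cv2.resize(np.ascontiguousarray(im[140:260,170:320,::-1]),None,fx=3,fy=3),]
im=ctrl.get_image("side"); cs.append(cv2.resize(np.ascontiguousarray(im[160:280,255:370,::-1]),None,fx=3,fy=3))
cv2.imwrite("pics/end2.png",np.hstack(cs))
```

```text
t 13.55 pos [ 0.5209 -0.2924  0.2356] tooly ang -80.71 tilt [ 0.004  0.003 -1.   ] grip 0.844 F [ 0.1 -0.4  0.9] q [ 0.22  0.2   0.29  1.58 -0.06  1.36 -0.9 ]
dp [-0.09 -0.06 -0.48]
```

View pics/end2.png

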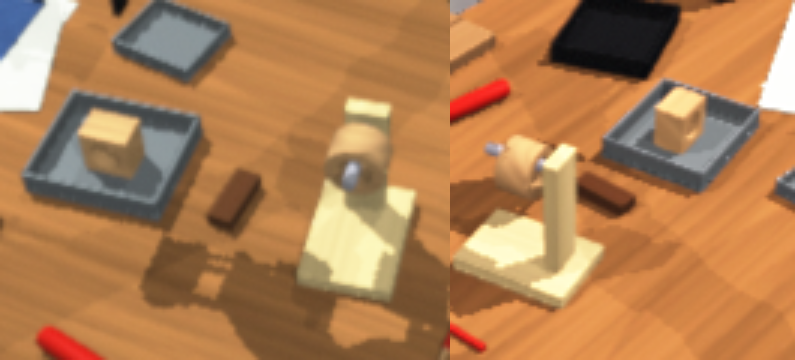

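The block stands in the middle of the larger grey tray with its hole sideways, and the ring still hangs on its peg. Handing in.

```bash
python3 -c "
from h import *
print(ctrl.close_job())"
```

```text
the job is handed in; nothing more can be done
None
```

The square block is off its peg and standing in the larger grey tray, on a side with its hole facing sideways. I handed the job in at about 13.6 s of the 43 s allowed.

- **How it went:** I gripped the block across its width and lifted it 11 mm to centre the hole. I slid it about 108 mm out along the peg and carried it to the tray. Then I lowered it in 1 mm steps until it touched the floor and opened the fingers.
- **Forces:** The highest contact force I read was about 10 N, when the block touched the tray floor. The block came free of the peg without any measurable sticking.
- **Last checks:** After the gripper had backed off straight up, both fixed cameras showed the block upright in the middle of the tray. The ring was still hanging on its own peg, and the gripper was touching nothing.
- **Failed or disagreed:** No check failed. The fixed cameras differed by up to about 5 mm on positions along the peg, within what the 8 mm gap to the upright allowed. The detection network missed the larger grey tray in the side view, so I marked its corners by hand there.

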